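# Refit the filter cover of a nebuliser compressor

## Task

Put the loose filter cover back on the nebuliser compressor: holding it tilted, hook its blue lip under the blue ledge at one end of the filter bay (feel for where the bay's carrier stands), then swing the other end down and press gently until the green catch snaps over it and the cover is fully home and level. Do not force it or squash the springy orange seal behind the ledge (touch it only lightly), let go of it at the end, and leave the other things on the desk where they are.

Things in the scene. Friction and masses are not known exactly. Their poses are not given: they have to be found in the camera images.
- unit: White nebuliser compressor, fixed, 250 (x) x 180 (y) x 76 mm high; origin at the centre of its underside, z up; all unit_ points share its axes. A grey filter carrier (rails, blue ledge, seal, far wall, green catch, all as one) stands in a well in its top, up to 13 mm off the nominal places given here along x, either way: not measured, look or feel for it. It does not shift when touched or pressed, and is true in y and z.
- unit_seat (a point): Unit x 0, y 0, z 68 mm: where the cover's origin is when seated, with the carrier at its nominal place. The rails that carry the cover have their tops at this height, |y| 30 to 46 mm, along the whole bay. Side guides at y +-42.5 mm reach up to z 77 mm (2.5 mm play each side). Between the rails it is open down to z 60 mm or lower.
- unit_ledge (a point): Middle of the lower free edge of the blue ledge, nominal (really up to 13 mm off along x): unit x -63.5, z 74 mm. The ledge is 5 mm thick (top z 79 mm), 92 mm wide, and reaches from here to -x over the pocket for the cover's lip. The pocket ends at the orange rubber seal, 11 mm in from this edge (nominally x -74.5 mm).
- unit_far (a point): Middle of the top of the bay's far wall (its inner face), nominal (really up to 13 mm off along x, with the ledge): unit x +56.5, z 73 mm. Between seal and far wall the seated cover with its lip has only 3 mm of play along x, so it cannot go in flat, and goes down only if its lip is nearly at the seal.
- seal (a joint): Springy orange rubber seal strip at the end of the pocket, behind the ledge, 56 mm wide, z 58 to 73 mm of the unit: what the lip meets when pushed in. Value in m: how far it is squeezed towards -x; 0 at rest, 2 N starts it, then 2 N per mm; past 2.5 mm (7 N) it is damaged.
- catch (a joint): Green spring catch at the bay's +x end, a wedge 26 mm wide, tip nominally at unit x +52, z 78.6 mm, about 3 mm over the seated cover's far edge; its upper face slopes at 60 degrees up to z 87 mm. Value in m: 0 at rest (up to 0.002 when snapped over the cover), grows as it is pushed to +x. 3 to 7 N down on the cover's far edge makes it give way and snap.
- cover: Loose white filter cover, 0.1 to 0.2 kg, flat on the desk, grip up. Plate 110 (x) x 80 (y) x 8 mm; origin at the centre of its underside, z up. Blue lip 18 long, 48 wide, 4 mm thick, flush with the underside, sticks out of the -x edge (x -55 to -73 mm). Blue grip block on top 26 (x) x 24 (y) mm, z 8 to 44 mm, centred at x +20 mm. When seated its axes agree with the unit's.
- cover_lip (a point): Middle of the lip's tip at the underside: x -73, z 0 mm of the cover; cover's axes.
- cover_far (a point): Middle of the cover's far lower edge, the one that goes under the catch: x +55, z 0 mm of the cover; cover's axes.
- cover_grip (a point): Place to pinch the grip block: x +20, z 33 mm of the cover (25 mm above the plate's top); cover's axes.
- carton: Blue carton of gloves, 65 x 120 x 75 mm, origin under its centre; bystander.
- pills: Amber pill jar, 48 mm across, 85 mm tall, origin under its centre; bystander.
- pencup: Steel pen cup, 76 mm across, 100 mm tall, origin under its centre; bystander.
- stapler: Black stapler, 32 x 120 x 38 mm, origin under its centre; bystander.
There are look-alikes about, which are no part of the job. What is meant by the cover is not red, and is the smaller of those in its own colour.

How it is judged:
On the way:
1. the cover is tilted, far end up, with its lip down in the bay at the ledge end, below the ledge's height (x of cover_lip in the frame of unit between -0.094 and -0.056 m and z of cover_lip in the frame of unit below 0.072 m and z of cover_far in the frame of unit above 0.08 m and angle between cover's own z axis and vertical above 0.1 rad), for 0.1 s.
At the end, for the whole second after the job is handed in: The cover lies seated in the bay: lip and far edge both within 2 mm of the rails' height, level within 0.04 rad, its origin within 16.5 mm (x) and 5 mm (y) of the nominal seat, the catch sprung back to less than 3 mm, the cover at rest and let go (z of cover_lip in the frame of unit between 0.066 and 0.07 m and z of cover_far in the frame of unit between 0.066 and 0.07 m and x of cover in the frame of unit between -0.0165 and 0.0165 m and y of cover in the frame of unit between -0.005 and 0.005 m and angle between cover's own z axis and vertical below 0.04 rad and value of joint catch below 0.003 m and linear speed of cover below 0.02 m/s and contact force between cover and the fingers below 0.1 N); the robot touches nothing.
It fails at once if the orange seal is squeezed by more than 2.5 mm (value of joint seal above 0.0025 m).
It fails at once if the cover is forced: more than 30 N between cover and compressor (contact force between cover and unit above 30 N).
It fails at once if the robot strikes the compressor with more than 20 N (contact force between any of the fingers, the arm and unit above 20 N).
It fails at once if one of the other things (carton, pill jar, pen cup, stapler) is moved by more than 20 mm or tipped (distance of any of carton, pills, pencup, stapler from where it was at the start of the episode above 0.02 m or angle between any of carton, pills, pencup, stapler's own z axis and vertical above 0.3 rad).
It also fails if it takes over 51 s, if anything falls off the work surface, if the arm or the gripper's body presses on something with over 40 N, if the wrist force passes 120 N, or if a joint passes its speed limit or range.

## Robot

A 6-joint arm with a two-finger parallel gripper is mounted at the origin on the work surface. World frame = base frame: x ahead of the robot, y to its left, z up, the work surface at z = 0. Lengths are in m, angles in rad, forces in N, time in s.
With the tool pointing down it reaches from about 0.3 to 0.775 m from the base axis. Payload 14.6 kg.
Tool frame: the origin (TCP) lies at the very end of the fingers, on their centre line; the grasp point (between the pads) lies 19 mm behind it (pinch_z is the distance from the TCP to the grasp point, in m); z points along the fingers, y is the direction in which the jaws open and shut (so a half turn about z gives the same grasp; the last joint's range is limited). The gripper opens to 94 mm and grips with 3 to 60 N. Pads are 16 mm wide; open, the fingers measure 119 mm over their backs; the gripper's body (75 mm by 177 mm) begins 78 mm behind the grasp point.
Start: joints at [-1.233, 0.3, 1.521, -0, 1.321, -0.067], TCP at [0.217, -0.506, 0.205] pointing down, gripper open.
Joint ranges: [-3.03, 3.03], [-0.79, 2.21], [0.23, 2.52], [-1.04, 4.18], [0, 3.07], [-2.55, 2.55]. Speed limits (rad/s): [2.22, 2.22, 2.57, 3.14, 3.14, 3.14].

## Interface

Orientations are given as [roll, pitch, yaw] about the fixed x, y, z axes, in that order (R = Rz(yaw) Ry(pitch) Rx(roll)).
In Python, from station import get_obs, camera, hand_in, pinch_z gives the robot as it stands.
- The arm moves only by the tool servo_tool, never from a script. Its argument "moves" is a list that holds one entry, the list of rows, each a list of 7 numbers: the turn, a rotation vector about the tool's x, y, z normalised to -1 to 1, where 1 is pi/2 rad, then the shift along the tool's x, y, z normalised to -1 to 1, where 1 is 500 mm, then the closure, from 0 (fully open) to 1 (shut). In form: [[[rx, ry, rz, x, y, z, hand], ...]]. A call has 1 to 12 rows; each row is the pose to reach, as a shift and turn from the pose measured when the call began, along the tool's axes at that moment; what a row does not reach only later rows make up. A row lasts 1/12 s, in which the tool goes at most 41.7 mm and 7.16 degrees, less where a joint would pass 70% of its speed; a pose out of reach is approached as far as the arm can. A call with a number of a shift or a turn outside -1 to 1 is refused whole. A call with a gripper value outside its range is refused whole. The fingers move at their own pace and stop on an object; "squeeze" is the grip in N (left out, the last holds). Time passes only in rows, so rows that repeat a pose let the fingers close. It gives the time, the measured TCP pose, the force and the opening at its end, in the units of the state.
- get_obs(): the state, without advancing time (a new reading comes with each control period).
- camera(name): name is "scene" or "side" or "wrist"; returns a dict with "color" (400x640x3 uint8, red, green, blue), "intrinsics" (3x3 intrinsics, pixels), "rvec" (rotation vector, rad) and "tvec" (3), from world to camera coordinates, as OpenCV has them. Camera axes: x right, y down, z forward; pixel columns grow to the right and rows downward; lengths in m; the calibration is good to about 2 mm. The wrist camera is an equidistant fisheye: a pixel r from the principal point sees the ray r / f radians off the axis. A picture is of the moment at which its call begins. There is no depth.
- hand_in(): hands the job in, once; it reports no verdict.
The state is a dict: "time_s": time; "qpos": joint angles; "joint_vel": joint speeds; "tau": joint torques, N m; "ee_pos": TCP position; "eef_rot": TCP orientation; "force": force on the tool from outside, world axes, zero at the start; "moment": the same for the moment, N m; "grip_width": finger opening in m.
Only numpy, scipy, OpenCV 4.12 (cv2) and the standard library are available. Lean on these libraries where they do the work, as an engineer would, in place of code of your own. Each camera call takes 0.05 s, during which the arm holds its last target.

## Working session

There is one attempt and no reset: what is moved stays moved. The work goes in short steps, Python scripts to look and compute and a tool call to move; the robot and the scene stay as the last step left them, time stands still between calls to the robot, and variables do not carry over. Pictures are saved under pics/ and viewed, and the job is handed in when it is done.

Besides the shell and the picture viewer there is one more tool, called after ">>>" as name([rows], argument=value, ...), one row to a line, values as JSON. servo_tool: Moves the arm, as the interface text tells. Scaled input: -1 to 1 covers 500 mm each way for a shift and pi/2 rad each way for a turn. Its arguments: {"type":"object","properties":{"moves":{"type":"array"},"squeeze":{"type":"number"}},"required":["moves"]}

```bash
mkdir -p pics; ls; python3 - <<'E'
from station import get_obs, camera, pinch_z
import cv2,pickle
print(pinch_z, get_obs())
for n in ["scene","side","wrist"]:
    c=camera(n); cv2.imwrite(f"pics/{n}0.png",c["color"][:,:,::-1]); pickle.dump(c,open(f"{n}0.pkl","wb"))
    print(n,c["intrinsics"],c["rvec"],c["tvec"])
E
```

```text
pics
0.0188 {'time_s': 0.0, 'qpos': array([-1.23262713e+00,  3.00475643e-01,  1.52159187e+00,  8.32669205e-06,
        1.32073863e+00, -6.65878331e-02]), 'joint_vel': array([-2.92936980e-04, -6.69471896e-04,  1.19145608e-04, -5.67989919e-05,
        5.79633322e-05,  1.32985697e-03]), 'tau': array([-1.61739157e-03, -5.31820428e+01, -3.52734804e+01,  7.07103079e-02,
        2.42884067e-02, -1.09568807e-04]), 'ee_pos': array([ 0.2165005 , -0.50529371,  0.20487929]), 'eef_rot': array([-3.14038239e+00, -8.87914238e-05,  4.04754910e-01]), 'force': array([-0.04874911, -0.05975082,  0.20971386]), 'moment': array([-0.02643011,  0.02430673,  0.0223926 ]), 'grip_width': 0.09376213210452897}
scene [[406.55022576   0.         321.46977464]
 [  0.         406.55022576 201.42556751]
 [  0.           0.           1.        ]] [ 1.86982086  1.3156508  -0.6881737 ] [-0.13270268 -0.24778688  1.35150275]
side [[402.33311197   0.         315.03523173]
 [  0.         402.33311197 205.19510754]
 [  0.           0.           1.        ]] [ 0.07558715 -2.75889927  1.47283902] [0.5600895  0.1119556  1.02873602]
wrist [[309.70691629   0.         321.78786209]
 [  0.         309.70691629 206.55473085]
 [  0.           0.           1.        ]] [-2.44580999  1.61191374  0.20088167] [-0.55056206 -0.02498279  0.38944806]
```

View pics/scene0.png

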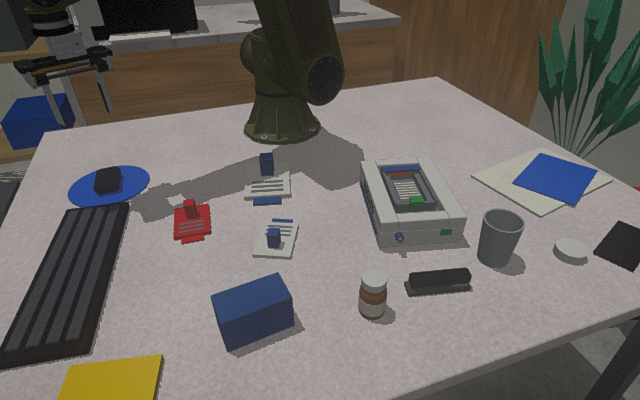

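View pics/side0.png

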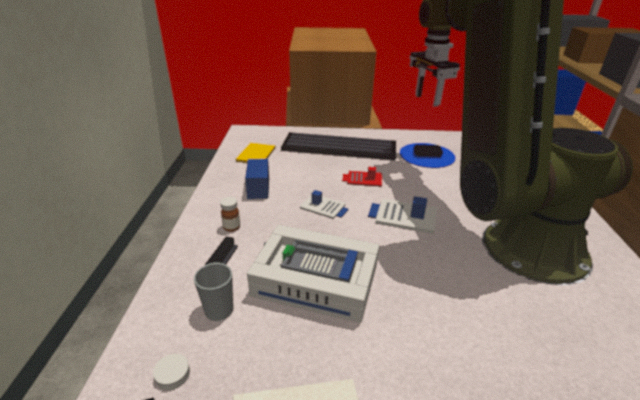

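View pics/wrist0.png

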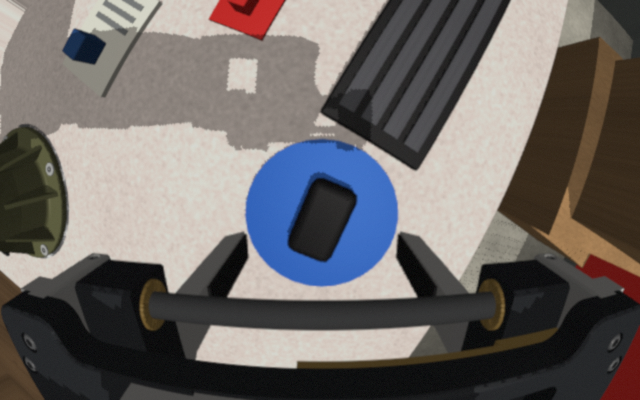

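```bash
cat > h.py <<'E'
import numpy as np,cv2,pickle
def load(n): return pickle.load(open(n,'rb'))
def ray(c,uv,fish=False):
    R,_=cv2.Rodrigues(np.array(c["rvec"],float)); t=np.array(c["tvec"],float).ravel(); K=c["intrinsics"]
    uv=np.atleast_2d(np.array(uv,float))
    x=(uv-[K[0,2],K[1,2]])/K[0,0]
    if fish:
        r=np.linalg.norm(x,axis=1,keepdims=True); s=np.where(r>1e-9,np.sin(r)/np.maximum(r,1e-9),1)
        d=np.hstack([x*s,np.cos(r)])
    else: d=np.hstack([x,np.ones((len(x),1))])
    return -R.T@t,(d@R)
def plane(c,uv,z,fish=False):
    o,d=ray(c,uv,fish); return o+d*((z-o[2])/d[:,2])[:,None]
def proj(c,P,fish=False):
    R,_=cv2.Rodrigues(np.array(c["rvec"],float)); q=np.atleast_2d(P)@R.T+np.array(c["tvec"]).ravel(); K=c["intrinsics"]
    if fish:
        r=np.linalg.norm(q[:,:2],axis=1,keepdims=True); th=np.arctan2(r[:,0],q[:,2])[:,None]
        x=q[:,:2]/r*th
    else: x=q[:,:2]/q[:,2:]
    return x*K[0,0]+[K[0,2],K[1,2]]
def tri(cs):  # list of (cam,uv,fish)
    A=np.zeros((3,3));b=np.zeros(3)
    for c,uv,f in cs:
        o,d=ray(c,uv,f); d=d[0]/np.linalg.norm(d[0]); M=np.eye(3)-np.outer(d,d); A+=M;b+=M@o
    return np.linalg.solve(A,b)
E
python3 - <<'E'
import cv2
a=cv2.imread('pics/scene0.png');b=cv2.imread('pics/side0.png')
cv2.imwrite('pics/c1.png',cv2.resize(a[140:270,160:320],None,fx=5,fy=4.6,interpolation=2)[:600])
cv2.imwrite('pics/c2.png',cv2.resize(b[160:240,295:450],None,fx=5,fy=5,interpolation=2))
cv2.imwrite('pics/c3.png',cv2.resize(a[150:260,350:480],None,fx=5,fy=5,interpolation=2))
cv2.imwrite('pics/c4.png',cv2.resize(b[225:320,240:385],None,fx=5,fy=5,interpolation=2))
E
```

```text
(no output)
```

View pics/c1.png

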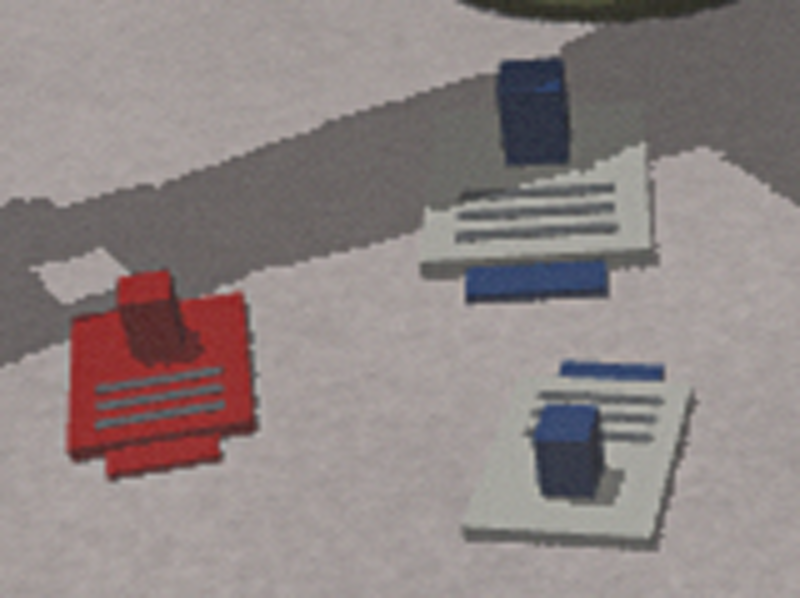

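View pics/c2.png

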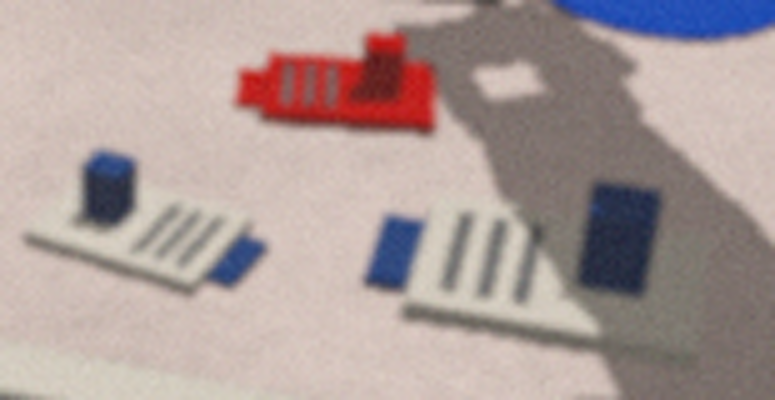

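View pics/c3.png

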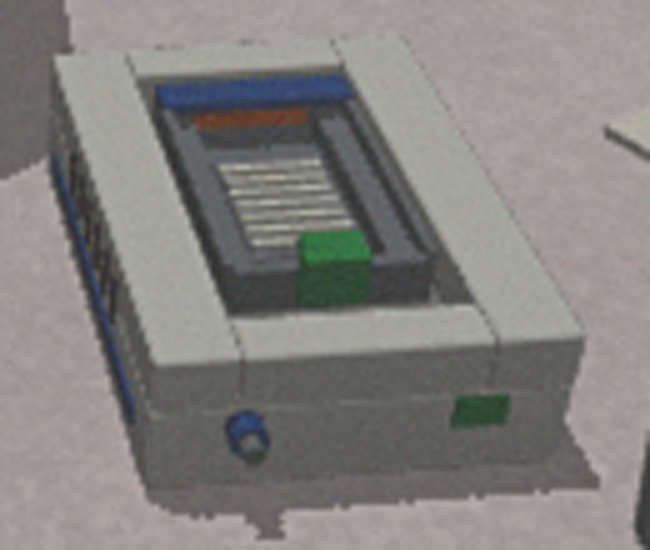

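View pics/c4.png

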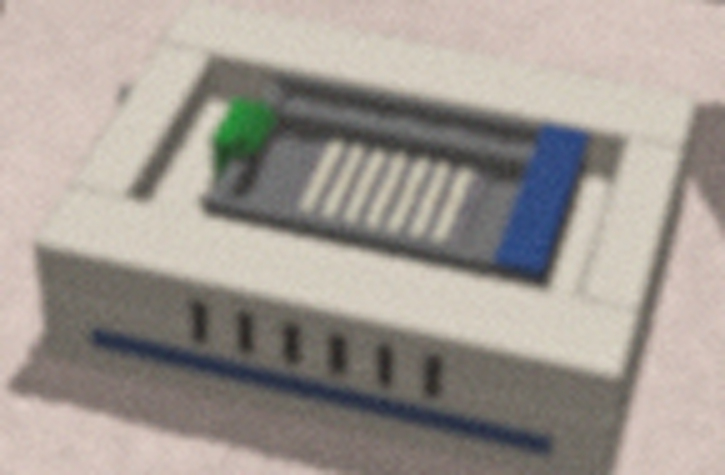

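```bash
python3 - <<'E'
from h import *
s=load('scene0.pkl');d=load('side0.pkl')
c1=lambda p:np.array(p)/[5,4.6]+[160,140]
c2=lambda p:np.array(p)/5+[295,160]
c3=lambda p:np.array(p)/5+[350,150]
c4=lambda p:np.array(p)/5+[240,225]
def show(n,P):
    print(n,np.round(P*1000,1).tolist(),'sides',np.round(np.linalg.norm(np.roll(P,-1,0)-P,axis=1)*1000,1))
show('B scene far-R,far-L,nearL',plane(s,c1([[463,527],[657,540],[692,388]]),.008))
show('B lip scene (tip L,R z4)',plane(s,c1([[562,362],[664,366]]),.004))
show('B side',plane(d,c2([[25,233],[190,287],[255,213]]),.008))
show('B lip side',plane(d,c2([[233,283],[267,240]]),.004))
show('A side',plane(d,c2([[408,305],[690,352],[430,198]]),.008))
show('A scene',plane(s,c1([[420,265],[657,252],[645,145]]),.008))
show('unit scene',plane(s,c3([[157,363],[583,338],[400,35],[55,58]]),.076))
show('unit side',plane(d,c4([[40,245],[622,375],[695,100],[190,5]]),.076))
show('ledge scene free edge',plane(s,c3([[157,105],[355,97]]),.079))
show('ledge side back',plane(d,c4([[540,125],[588,130],[548,280],[497,262]]),.079))
E
```

```text
B scene far-R,far-L,nearL [[583.8, -215.6, 8.0], [619.6, -142.3, 8.0], [521.6, -97.8, 8.0]] sides [ 81.6 107.7 133.2]
B lip scene (tip L,R z4) [[475.8, -147.4, 4.0], [495.4, -103.7, 4.0]] sides [47.9 47.9]
B side [[611.4, -142.2, 8.0], [515.4, -94.6, 8.0], [478.1, -172.0, 8.0]] sides [107.1  85.9 136.6]
B lip side [[491.2, -105.7, 4.0], [471.3, -150.0, 4.0]] sides [48.7 48.7]
A side [[395.2, -85.3, 8.0], [247.5, -52.0, 8.0], [373.6, -195.1, 8.0]] sides [151.3 190.7 111.9]
A scene [[373.8, -194.4, 8.0], [403.1, -80.5, 8.0], [294.1, -56.2, 8.0]] sides [117.6 111.7 159.5]
unit scene [[655.4, 38.7, 76.0], [700.5, 207.3, 76.0], [460.1, 270.0, 76.0], [420.0, 98.3, 76.0]] sides [174.5 248.4 176.3 242.9]
unit side [[690.1, 213.7, 76.0], [452.9, 271.3, 76.0], [410.9, 102.1, 76.0], [649.0, 45.0, 76.0]] sides [244.1 174.3 244.9 173.6]
ledge scene free edge [[482.2, 123.6, 79.0], [508.8, 215.0, 79.0]] sides [95.3 95.3]
ledge side back [[482.0, 127.7, 79.0], [460.7, 129.8, 79.0], [480.6, 224.5, 79.0], [501.2, 215.4, 79.0]] sides [21.3 96.8 22.6 89.8]
```

```bash
cat >> h.py <<'E'
from scipy.spatial.transform import Rotation as Ro
def Rt(o): return Ro.from_euler('xyz',o['eef_rot'])
def rel(o,pos,R):
    """print normalised move from obs o to pose pos,R"""
    R0=Rt(o); rv=(R0.inv()*R).as_rotvec(); sh=R0.inv().apply(np.array(pos)-o['ee_pos'])
    return np.round(np.r_[rv/(np.pi/2),sh/.5],4)
E
python3 - <<'E'
from h import *
from station import get_obs
o=get_obs();w=load('wrist0.pkl')
c,d=ray(w,[w['intrinsics'][0,2],w['intrinsics'][1,2]],True)
print('cam pos in tool',Rt(o).inv().apply(c-o['ee_pos']),'axis',Rt(o).inv().apply(d[0]))
# target above unit/cover middle; yaw 2.70
for yaw in(2.7,):
  R=Ro.from_euler('xyz',[np.pi,0,yaw])
  print(rel(o,[.50,-.05,.36],R), rel(o,[.50,-.05,.36],R)[:3]*90)
E
```

```text
cam pos in tool [ 0.07118922  0.00085814 -0.17830305] axis [-2.44392104e-01  2.26497753e-04  9.69676466e-01]
[-2.0000e-04 -7.0000e-04 -1.4612e+00  8.7980e-01 -6.1420e-01 -3.0940e-01] [-1.80000e-02 -6.30000e-02 -1.31508e+02]
```

>>> servo_tool([
  [[0, 0, -0.2, 0.2, -0.1, -0.3, 0], [0, 0, -0.75, 0.88, -0.61, -0.31, 0], [0, 0, -0.75, 0.88, -0.61, -0.31, 0], [0, 0, -0.75, 0.88, -0.61, -0.31, 0], [0, 0, -0.75, 0.88, -0.61, -0.31, 0], [0, 0, -0.75, 0.88, -0.61, -0.31, 0], [0, 0, -0.75, 0.88, -0.61, -0.31, 0], [0, 0, -0.75, 0.88, -0.61, -0.31, 0], [0, 0, -0.75, 0.88, -0.61, -0.31, 0], [0, 0, -0.75, 0.88, -0.61, -0.31, 0], [0, 0, -0.75, 0.88, -0.61, -0.31, 0], [0, 0, -0.75, 0.88, -0.61, -0.31, 0]],
])

```text
time_s: 1.15
ee_pos: [0.4674, -0.105, 0.3454]
eef_rot: [-3.141, -0.001, 1.583]
force: [1.1, -1.0, 0.5]
grip_width: 0.0943
```

```bash
python3 - <<'E'
from h import *
from station import get_obs
o=get_obs();print(o['time_s'],o['ee_pos'],o['eef_rot'],o['qpos'])
print(rel(o,[.47,-.02,.38],Ro.from_euler('xyz',[np.pi,0,2.8])))
E
```

```text
1.15 [ 0.46738937 -0.10499602  0.34541109] [-3.14143165e+00 -7.44018131e-04  1.58334104e+00] [-2.97826460e-01  6.90228198e-02  1.47374744e+00  6.59561781e-04
  1.59920294e+00 -3.10352628e-01]
[ 2.000e-04 -5.000e-04 -7.745e-01  1.700e-01  7.300e-03 -6.910e-02]
```

>>> servo_tool([
  [[0, 0, -0.775, 0.17, 0, -0.07, 0], [0, 0, -0.775, 0.17, 0, -0.07, 0], [0, 0, -0.775, 0.17, 0, -0.07, 0], [0, 0, -0.775, 0.17, 0, -0.07, 0], [0, 0, -0.775, 0.17, 0, -0.07, 0], [0, 0, -0.775, 0.17, 0, -0.07, 0], [0, 0, -0.775, 0.17, 0, -0.07, 0], [0, 0, -0.775, 0.17, 0, -0.07, 0], [0, 0, -0.775, 0.17, 0, -0.07, 0], [0, 0, -0.775, 0.17, 0, -0.07, 0], [0, 0, -0.775, 0.17, 0, -0.07, 0], [0, 0, -0.775, 0.17, 0, -0.07, 0]],
])

```text
time_s: 2.15
ee_pos: [0.4663, -0.02, 0.3803]
eef_rot: [3.141, -0.001, 2.798]
force: [1.0, -0.1, -0.2]
grip_width: 0.0939
```

```bash
python3 - <<'E'
from h import *
from station import get_obs,camera
o=get_obs();print(o['time_s'],o['ee_pos'],o['eef_rot'],o['qpos'])
c=camera('wrist');pickle.dump((c,o),open('w1.pkl','wb'));cv2.imwrite('pics/w1.png',c['color'][:,:,::-1])
E
```

```text
2.15 [ 0.46627734 -0.02001861  0.38033959] [ 3.14099924e+00 -7.02881791e-04  2.79761985e+00] [-1.21835692e-01  3.79094430e-02  1.42865962e+00  7.37735806e-04
  1.67557844e+00 -1.34858205e+00]
```

View pics/w1.png

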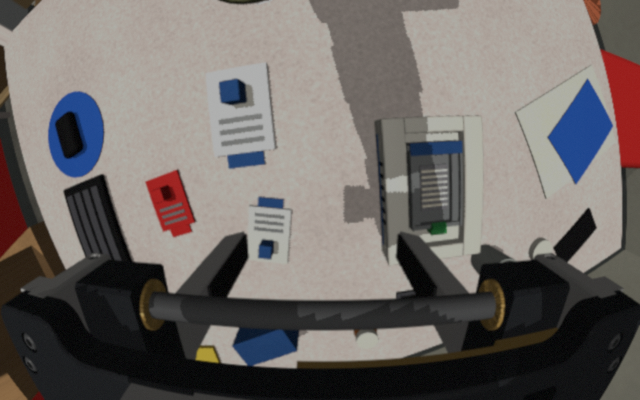

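```bash
python3 - <<'E'
from h import *
from station import get_obs
o=get_obs()
print(rel(o,[.52,.165,.23],Ro.from_euler('xyz',[np.pi,0,np.pi-.245])))
E
```

```text
[ 0.0004 -0.0004 -0.0633  0.0237  0.3844  0.301 ]
```

>>> servo_tool([
  [[0, 0, -0.063, 0.024, 0.384, 0.3, 0.3], [0, 0, -0.063, 0.024, 0.384, 0.3, 0.3], [0, 0, -0.063, 0.024, 0.384, 0.3, 0.3], [0, 0, -0.063, 0.024, 0.384, 0.3, 0.3], [0, 0, -0.063, 0.024, 0.384, 0.3, 0.3], [0, 0, -0.063, 0.024, 0.384, 0.3, 0.3], [0, 0, -0.063, 0.024, 0.384, 0.3, 0.3], [0, 0, -0.063, 0.024, 0.384, 0.3, 0.3], [0, 0, -0.063, 0.024, 0.384, 0.3, 0.3]],
])

```text
time_s: 2.95
ee_pos: [0.5199, 0.1644, 0.2312]
eef_rot: [3.141, 0.0, 2.895]
force: [-0.1, -0.7, 0.5]
grip_width: 0.0656
```

```bash
python3 - <<'E'
from h import *
from station import get_obs,camera
o=get_obs();print(o['time_s'],o['ee_pos'],o['eef_rot'],np.abs(o['joint_vel']).max())
c=camera('wrist');pickle.dump((c,o),open('w2.pkl','wb'));cv2.imwrite('pics/w2.png',c['color'][:,:,::-1])
cv2.imwrite('pics/w2b.png',cv2.resize(c['color'][60:300,180:480,::-1],None,fx=2.5,fy=2.5,interpolation=2))
E
```

```text
2.95 [0.5199313  0.16444932 0.23120949] [3.14078249e+00 1.31495533e-04 2.89462236e+00] 0.023697880049795027
```

View pics/w2b.png

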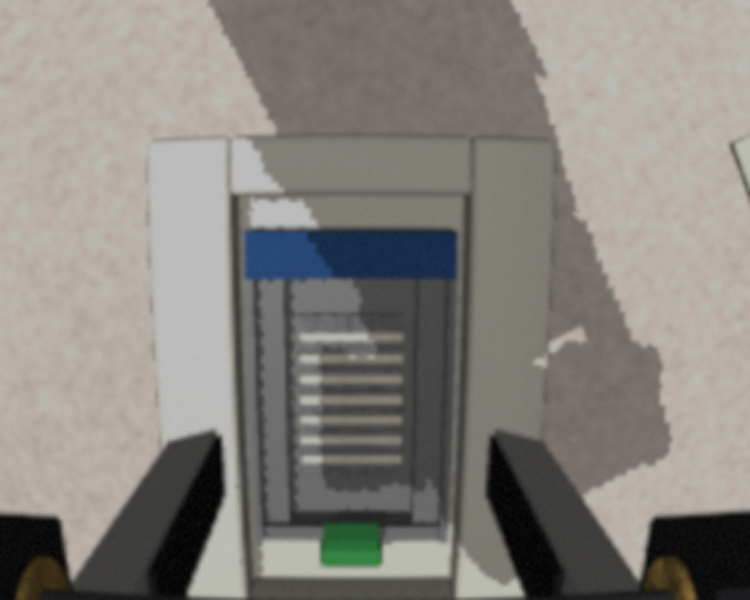

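```bash
python3 - <<'E'
from h import *
c,o=load('w2.pkl')
f=lambda p:np.array(p,float)/2.5+[180,60]
U=plane(c,f([[151,139],[552,139]]),.076,True);print('unit -x corners',U, np.linalg.norm(U[1]-U[0]))
L=plane(c,f([[246,278],[457,278],[457,231],[246,231]]),.079,True);print('ledge',L,np.linalg.norm(L[1]-L[0]))
W=plane(c,f([[232,193],[470,193]]),.076,True);print('well',W)
C=plane(c,f([[324,523],[380,523]]),.087,True);print('catch top edge @87',C)
ey=(U[1]-U[0])/np.linalg.norm(U[1]-U[0]) # toward? 
ey=ey if ey[1]>0 else -ey
yl=(L[0]-L[1]);yl*=np.sign(yl[1]);
print('yaw from unit edge',np.arctan2(-ey[0],ey[1]),'ledge',np.arctan2(-yl[0],yl[1]))
ys=W[0]-W[1];ys*=np.sign(ys[1]);print('well',np.arctan2(-ys[0],ys[1]))
ex=np.array([ey[1],-ey[0],0])
mid=U.mean(0); cen=mid+ex*.125; print('centre',cen)
for n,P in [('ledge',L),('well',W),('catch',C)]:
    print(n,[((p-cen)@ex*1e3).round(1) for p in P],[((p-cen)@ey*1e3).round(1) for p in P])
s=load('scene0.pkl');d=load('side0.pkl')
# mid check with averaged top corners
print('scene c',plane(s,np.array([[157,363],[583,338],[400,35],[55,58]])/5+[350,150],.076).mean(0),'side',plane(d,np.array([[40,245],[622,375],[695,100],[190,5]])/5+[240,225],.076).mean(0))
E
```

```text
unit -x corners [[0.41324799 0.09972116 0.076     ]
 [0.45590378 0.26870211 0.076     ]] 0.17428160788753982
ledge [[0.48331203 0.12497425 0.079     ]
 [0.50559228 0.21342776 0.079     ]
 [0.48572091 0.21801443 0.079     ]
 [0.46362751 0.13036418 0.079     ]] 0.09121641233973458
well [[0.44615181 0.12828744 0.076     ]
 [0.47122461 0.22766013 0.076     ]]
catch top edge @87 [[0.59948969 0.12969083 0.087     ]
 [0.60574858 0.15462695 0.087     ]]
yaw from unit edge -0.2472639945046903 ledge -0.24675354439380076
well -0.24715236641912885
centre [0.5557741  0.15361763 0.076     ]
ledge [np.float64(-63.2), np.float64(-63.3), np.float64(-83.7), np.float64(-83.7)] [np.float64(-45.5), np.float64(45.7), np.float64(45.3), np.float64(-45.1)]
well [np.float64(-100.1), np.float64(-100.1)] [np.float64(-51.4), np.float64(51.1)]
catch [np.float64(48.2), np.float64(48.2)] [np.float64(-12.5), np.float64(13.2)]
scene c [0.55901386 0.15357173 0.076     ] side [0.55071703 0.15802754 0.076     ]
```

```bash
python3 - <<'E'
from h import *
from station import get_obs
o=get_obs()
print(rel(o,[.525,-.143,.20],Ro.from_euler('xyz',[np.pi,0,np.pi-.435])))
E
```

```text
[ 8.000e-04  5.000e-04  1.195e-01 -1.599e-01 -5.932e-01  6.280e-02]
```

>>> servo_tool([
  [[0, 0, 0.12, -0.16, -0.593, 0.063, 0.1], [0, 0, 0.12, -0.16, -0.593, 0.063, 0.1], [0, 0, 0.12, -0.16, -0.593, 0.063, 0.1], [0, 0, 0.12, -0.16, -0.593, 0.063, 0.1], [0, 0, 0.12, -0.16, -0.593, 0.063, 0.1], [0, 0, 0.12, -0.16, -0.593, 0.063, 0.1], [0, 0, 0.12, -0.16, -0.593, 0.063, 0.1], [0, 0, 0.12, -0.16, -0.593, 0.063, 0.1], [0, 0, 0.12, -0.16, -0.593, 0.063, 0.1], [0, 0, 0.12, -0.16, -0.593, 0.063, 0.1], [0, 0, 0.12, -0.16, -0.593, 0.063, 0.1]],
])

```text
time_s: 3.92
ee_pos: [0.5251, -0.1427, 0.2008]
eef_rot: [3.14, 0.002, 2.705]
force: [-0.0, -0.2, 0.2]
grip_width: 0.0845
```

```bash
python3 - <<'E'
from h import *
from station import get_obs,camera
o=get_obs();print(o['time_s'],o['ee_pos'],o['eef_rot'],np.abs(o['joint_vel']).max())
c=camera('wrist');pickle.dump((c,o),open('w3.pkl','wb'))
cv2.imwrite('pics/w3b.png',cv2.resize(c['color'][60:300,180:480,::-1],None,fx=2.5,fy=2.5,interpolation=2))
E
```

```text
3.9167 [ 0.52505503 -0.14267608  0.20079869] [3.13984837e+00 2.06760419e-03 2.70490965e+00] 0.0244954043848992
```

View pics/w3b.png

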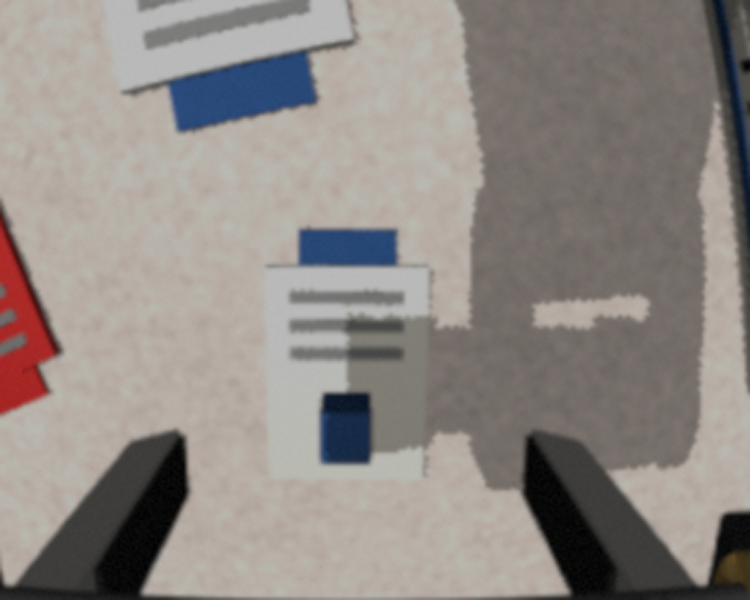

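```bash
python3 - <<'E'
from h import *
from station import get_obs
c,o=load('w3.pkl')
f=lambda p:np.array(p,float)/2.5+[180,60]
P=plane(c,f([[266,266],[430,266],[425,477],[268,478]]),.008,True)
T=plane(c,f([[299,229],[397,229]]),.004,True)
G=plane(c,f([[322,410],[370,410],[370,463],[322,463]]),.044,True)
print(P,np.linalg.norm(np.roll(P,-1,0)-P,axis=1));print('tip',T.mean(0),'grip',G.mean(0),np.linalg.norm(np.roll(G,-1,0)-G,axis=1))
e=P[[2,3]].mean(0)-P[[0,1]].mean(0);y1=np.arctan2(e[1],e[0]);print('yaw',y1)
for a,b in((0,1),(3,2)):
  v=P[b]-P[a];print(np.arctan2(-v[0],v[1]))
ex=np.array([np.cos(y1),np.sin(y1),0]);cen=P.mean(0)
g=cen+.02*ex; print('cen',cen,'grip pred',g, 'from tip',T.mean(0)+ex*.093)
o=get_obs()
for yaw in (y1,):
  R=Ro.from_euler('xyz',[np.pi,0,np.pi+yaw]); print(rel(o,[g[0],g[1],.06],R),rel(o,[g[0],g[1],.0145],R))
E
```

```text
[[ 0.48352655 -0.17042765  0.008     ]
 [ 0.51704645 -0.09866832  0.008     ]
 [ 0.61590263 -0.14467708  0.008     ]
 [ 0.5820914  -0.21870101  0.008     ]] [0.07920219 0.1090383  0.08138023 0.1097513 ]
tip [ 0.48441428 -0.12713711  0.004     ] grip [ 0.56721613 -0.16658655  0.044     ] [0.02176002 0.02577455 0.02224345 0.02578738]
yaw -0.4455421082288233
-0.4369957274762614
-0.4284619559499393
cen [ 0.54964176 -0.15811852  0.008     ] grip pred [ 0.5676893  -0.16673746  0.008     ] from tip [ 0.56833536 -0.1672152   0.004     ]
[ 0.0011  0.0012  0.0063 -0.0973 -0.009   0.2815] [ 0.0011  0.0012  0.0063 -0.0972 -0.0092  0.3725]
```

>>> servo_tool([
  [[0.001, 0.001, 0.001, -0.097, -0.009, 0.24, 0.1], [0.001, 0.001, 0.001, -0.097, -0.009, 0.28, 0.2], [0.001, 0.001, 0.001, -0.097, -0.009, 0.33, 0.3], [0.001, 0.001, 0.001, -0.097, -0.009, 0.372, 0.3], [0.001, 0.001, 0.001, -0.097, -0.009, 0.372, 0.3], [0.001, 0.001, 0.001, -0.097, -0.009, 0.372, 0.5], [0.001, 0.001, 0.001, -0.097, -0.009, 0.372, 0.8], [0.001, 0.001, 0.001, -0.097, -0.009, 0.372, 1], [0.001, 0.001, 0.001, -0.097, -0.009, 0.372, 1], [0.001, 0.001, 0.001, -0.097, -0.009, 0.372, 1], [0.001, 0.001, 0.001, -0.097, -0.009, 0.372, 1]],
], squeeze=40)

```text
time_s: 4.88
ee_pos: [0.568, -0.1665, 0.0156]
eef_rot: [3.141, 0.002, 2.705]
force: [-0.9, -0.0, -0.3]
grip_width: 0.0291
```

```bash
python3 - <<'E'
from h import *
from station import get_obs
o=get_obs();print(o['time_s'],o['ee_pos'],o['eef_rot'],o['force'],o['grip_width'])
R=Ro.from_euler('xyz',[np.pi,0,np.pi-.247]);
print(rel(o,[.53,.0,.22],R))
E
```

```text
4.8833 [ 0.56795958 -0.16654613  0.01563694] [3.14134705e+00 1.56967717e-03 2.70457913e+00] [-0.92480275 -0.02572017 -0.32628811] 0.029078499472697493
[ 1.000e-04  1.000e-03 -1.210e-01  2.091e-01  2.698e-01 -4.090e-01]
```

>>> servo_tool([
  [[0, 0, 0, 0, 0, 0, 1], [0, 0, 0, 0, 0, 0, 1], [0, 0, 0, 0, 0, 0, 1], [0, 0, 0, 0, 0, 0, 1], [0, 0, 0, 0, 0, -0.02, 1], [0, 0, 0, 0, 0, -0.06, 1], [0, 0, 0, 0, 0, -0.1, 1], [0, 0, 0, 0, 0, -0.1, 1]],
])

```text
time_s: 5.55
ee_pos: [0.5696, -0.1671, 0.0698]
eef_rot: [3.141, 0.007, 2.705]
force: [0.6, -0.1, -0.8]
grip_width: 0.0236
```

```bash
cat >> h.py <<'E'
LX,LY,YAW=.49445,.1692,-.247
GX,GZ=.020,.0156   # TCP in cover frame
def pose(xt,zt,th,dy=0):
    """tip at carrier x' (m from ledge edge), z world, tilt th -> TCP pos, R"""
    Rz=Ro.from_euler('z',YAW); R=Rz*Ro.from_euler('y',-th)
    tip=np.array([LX,LY,0])+Rz.apply([xt,dy,zt])
    return tip+R.apply([.073+GX,0,GZ]), R*Ro.from_euler('y',-np.pi)
def cov(o):
    R=Rt(o)*Ro.from_euler('y',np.pi); Rz=Ro.from_euler('z',YAW)
    tip=o['ee_pos']-R.apply([.073+GX,0,GZ]); far=tip+R.apply([.128,0,0])
    q=Rz.inv().apply(tip-[LX,LY,0]); qf=Rz.inv().apply(far-[LX,LY,0]); e=(Rz.inv()*R).as_euler('xyz')
    f=Rz.inv().apply(o['force'])
    return 't %.2f tip %s far %s rpy %s F(carrier) %s w %.4f'%(o['time_s'],np.round(q*1e3,1),np.round(qf*1e3,1),np.round(e,3),np.round(f,2),o['grip_width'])
E
python3 - <<'E'
from h import *
from station import get_obs,camera
o=get_obs();print(o['ee_pos'],o['eef_rot']);print(cov(o))
c=camera('wrist');pickle.dump((c,o),open('w4.pkl','wb'))
cv2.imwrite('pics/w4b.png',cv2.resize(c['color'][60:300,180:480,::-1],None,fx=2.5,fy=2.5,interpolation=2))
P,R=pose(.006,.16,.22);print(P,rel(o,P,R))
E
```

```text
[ 0.56959797 -0.16713131  0.06982151] [3.14081478 0.00725738 2.70459901]
t 5.55 tip [  63.9 -290.2   53.5] far [ 189.6 -314.4   54.5] rpy [ 0.001 -0.007 -0.19 ] F(carrier) [ 0.6   0.02 -0.77] w 0.0236
[0.58497081 0.14637529 0.19551936] [-0.0132 -0.135  -0.1205  0.2357  0.5813 -0.2527]
```

View pics/w4b.png

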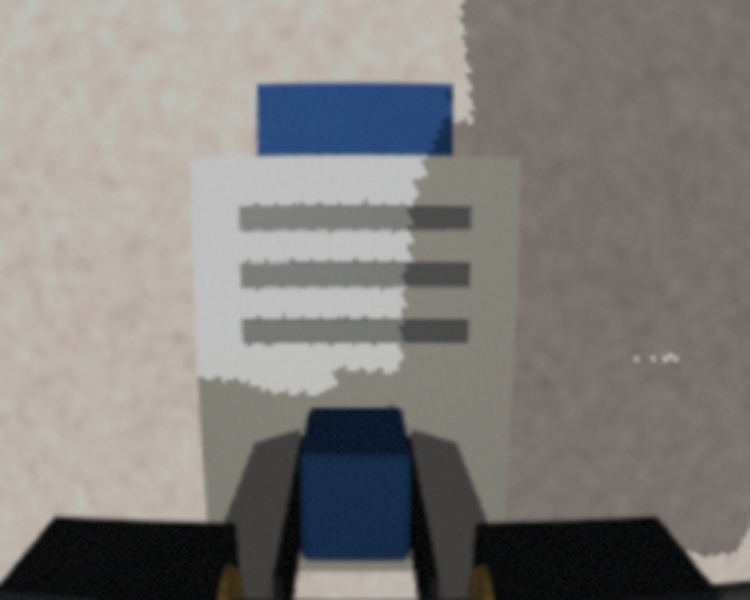

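```bash
python3 - <<'E'
from h import *
c,o=load('w4.pkl')
R=Rt(o)*Ro.from_euler('y',np.pi); org=o['ee_pos']-R.apply([GX,0,GZ])
pts=np.array([[-73,-24,4],[-73,24,4],[-55,-24,4],[-55,24,4],[-55,-40,8],[-55,40,8],[7,-12,44],[7,12,44],[33,12,44]])/1e3
uv=proj(c,org+R.apply(pts),True)
print(np.c_[pts*1e3,((uv-[180,60])*2.5).round(0)])
E
```

```text
[[-73. -24.   4. 256.  81.]
 [-73.  24.   4. 454.  81.]
 [-55. -24.   4. 256. 154.]
 [-55.  24.   4. 453. 154.]
 [-55. -40.   8. 189. 155.]
 [-55.  40.   8. 521. 155.]
 [  7. -12.  44. 297. 454.]
 [  7.  12.  44. 413. 454.]
 [ 33.  12.  44. 409. 564.]]
```

>>> servo_tool([
  [[0, 0, 0, 0, 0, -0.1, 1], [0, 0, 0, 0.03, 0.05, -0.2, 1], [-0.013, -0.135, -0.12, 0.1, 0.15, -0.253, 1], [-0.013, -0.135, -0.12, 0.236, 0.581, -0.253, 1], [-0.013, -0.135, -0.12, 0.236, 0.581, -0.253, 1], [-0.013, -0.135, -0.12, 0.236, 0.581, -0.253, 1], [-0.013, -0.135, -0.12, 0.236, 0.581, -0.253, 1], [-0.013, -0.135, -0.12, 0.236, 0.581, -0.253, 1], [-0.013, -0.135, -0.12, 0.236, 0.581, -0.253, 1], [-0.013, -0.135, -0.12, 0.236, 0.581, -0.253, 1], [-0.013, -0.135, -0.12, 0.236, 0.581, -0.253, 1], [-0.013, -0.135, -0.12, 0.236, 0.581, -0.253, 1]],
])

```text
time_s: 6.6
ee_pos: [0.5839, 0.1467, 0.1924]
eef_rot: [-3.14, 0.216, 2.896]
force: [-0.2, -0.9, -2.3]
grip_width: 0.0235
```

```bash
python3 - <<'E'
from h import *
from station import get_obs,camera
o=get_obs();print(cov(o),o['qpos'])
c=camera('wrist');pickle.dump((c,o),open('w5.pkl','wb'))
cv2.imwrite('pics/w5b.png',cv2.resize(c['color'][60:300,180:480,::-1],None,fx=2.5,fy=2.5,interpolation=2))
P,R=pose(.006,.085,.22);print(P,rel(o,P,R))
E
```

```text
t 6.60 tip [ 4.700e+00 -1.000e-01  1.572e+02] far [129.7   0.  184.7] rpy [-0.001 -0.216  0.001] F(carrier) [-0.02 -0.95 -2.35] w 0.0235 [ 0.23001179  0.31961154  1.54119352 -0.11237791  1.09091696 -1.0521749 ]
[0.58497081 0.14637529 0.12051936] [-0.0006 -0.0023  0.0006  0.0286  0.0002  0.141 ]
```

View pics/w5b.png

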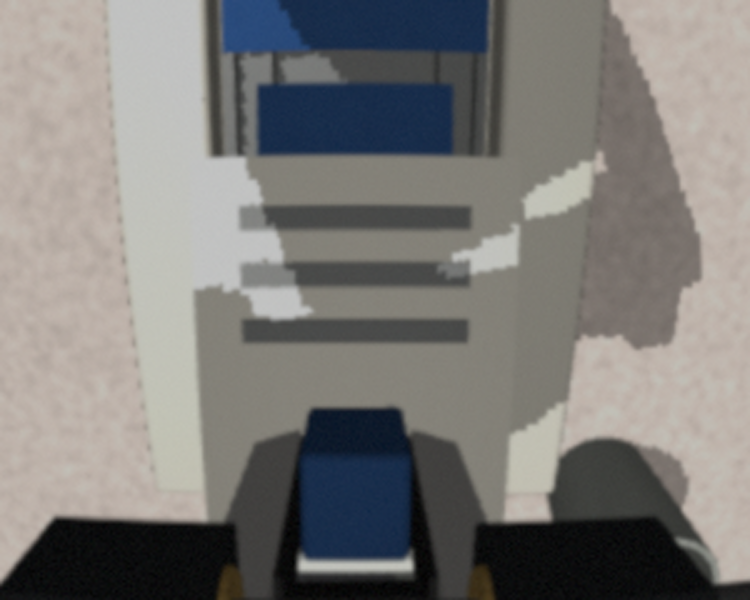

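>>> servo_tool([
  [[0, -0.002, 0, 0.01, 0, 0.05, 1], [0, -0.002, 0, 0.02, 0, 0.1, 1], [0, -0.002, 0, 0.028, 0, 0.141, 1], [0, -0.002, 0, 0.028, 0, 0.141, 1], [0, -0.002, 0, 0.028, 0, 0.141, 1], [0, -0.002, 0, 0.028, 0, 0.141, 1]],
])

```text
time_s: 7.15
ee_pos: [0.586, 0.1445, 0.1221]
eef_rot: [-3.141, 0.221, 2.893]
force: [0.4, -0.5, -1.6]
grip_width: 0.0237
```

```bash
python3 - <<'E'
from h import *
from station import get_obs,camera
o=get_obs();print(cov(o))
for n in('side','scene'):
  c=camera(n);pickle.dump((c,o),open(n+'6.pkl','wb'))
  a=c['color'][210:330,230:400] if n=='side' else c['color'][110:260,340:500]
  cv2.imwrite('pics/%s6.png'%n,cv2.resize(a[:,:,::-1],None,fx=4,fy=4,interpolation=2))
P,R=pose(.006,.070,.22);print(P,rel(o,P,R));P,R=pose(.006,.066,.22);print(P,rel(o,P,R))
E
```

```text
t 7.15 tip [ 7.5 -1.4 86.5] far [132.4  -1.6 114.6] rpy [-0.    -0.221 -0.002] F(carrier) [ 0.54 -0.34 -1.64] w 0.0237
[0.58497081 0.14637529 0.10551936] [-0.0006  0.0007 -0.0011  0.0101  0.0031  0.0318]
[0.58497081 0.14637529 0.10151936] [-0.0006  0.0007 -0.0011  0.0119  0.0031  0.0396]
```

View pics/side6.png

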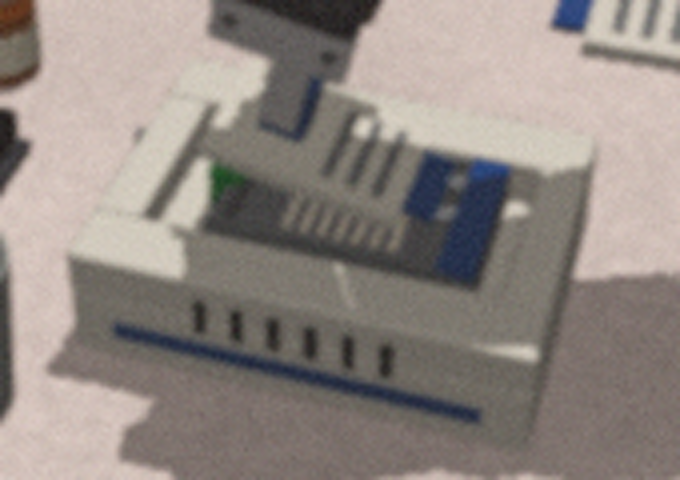

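View pics/scene6.png

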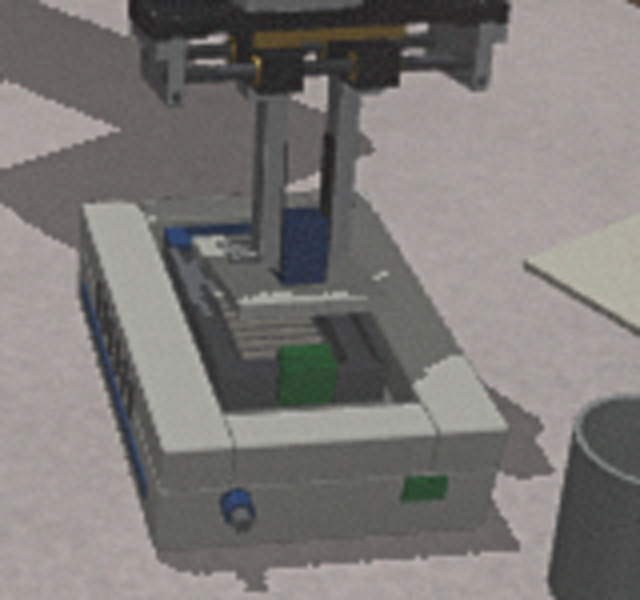

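>>> servo_tool([
  [[0, 0.001, -0.001, 0.005, 0.003, 0.01, 1], [0, 0.001, -0.001, 0.01, 0.003, 0.02, 1], [0, 0.001, -0.001, 0.01, 0.003, 0.03, 1], [0, 0.001, -0.001, 0.01, 0.003, 0.032, 1], [0, 0.001, -0.001, 0.01, 0.003, 0.032, 1], [0, 0.001, -0.001, 0.01, 0.003, 0.032, 1]],
])

```text
time_s: 7.75
ee_pos: [0.5852, 0.1468, 0.1057]
eef_rot: [-3.141, 0.22, 2.895]
force: [-0.5, -0.5, -2.1]
grip_width: 0.0238
```

```bash
python3 - <<'E'
from h import *
from station import get_obs,camera
o=get_obs();print(cov(o))
P,R=pose(.006,.066,.22);print(P,rel(o,P,R))
print('1mm -z carrier in tool',Rt(o).inv().apply([0,0,-.001])/.5,'1mm -x',Rt(o).inv().apply(Ro.from_euler('z',YAW).apply([-.001,0,0]))/.5)
E
```

```text
t 7.75 tip [ 6.1  0.4 70.1] far [131.    0.5  98.1] rpy [-0.001 -0.22   0.   ] F(carrier) [-0.36 -0.57 -2.07] w 0.0238
[0.58497081 0.14637529 0.10151936] [-0.0003  0.0001  0.0003  0.002  -0.0009  0.0081]
1mm -z carrier in tool [4.36726231e-04 1.02647871e-06 1.95173491e-03] 1mm -x [ 1.95173501e-03  5.91543418e-07 -4.36726566e-04]
```

>>> servo_tool([
  [[0, 0, 0, 0.0005, -0.0005, 0.002, 1], [0, 0, 0, 0.001, -0.001, 0.004, 1], [0, 0, 0, 0.0015, -0.001, 0.006, 1], [0, 0, 0, 0.002, -0.001, 0.008, 1], [0, 0, 0, 0.002, -0.001, 0.008, 1], [0, 0, 0, 0.002, -0.001, 0.008, 1]],
])

```text
time_s: 8.25
ee_pos: [0.5849, 0.1463, 0.1015]
eef_rot: [-3.141, 0.22, 2.895]
force: [0.5, -0.2, -1.7]
grip_width: 0.0239
```

```bash
python3 - <<'E'
from h import *
from station import get_obs,camera
o=get_obs();print(cov(o))
E
```

```text
t 8.25 tip [ 5.9 -0.1 66. ] far [130.9  -0.   93.9] rpy [-0.001 -0.22   0.   ] F(carrier) [ 0.58 -0.08 -1.72] w 0.0239
```

>>> servo_tool([
  [[0, 0, 0, 0.0002, 0, 0.001, 1], [0, 0, 0, 0.0004, 0, 0.002, 1], [0, 0, 0, 0.0004, 0, 0.002, 1], [0, 0, 0, 0.0004, 0, 0.002, 1]],
])

```text
time_s: 8.58
ee_pos: [0.5849, 0.1463, 0.1005]
eef_rot: [-3.141, 0.22, 2.895]
force: [-1.9, 0.4, -1.0]
grip_width: 0.0237
```

```bash
python3 - <<'E'
from h import *
from station import get_obs,camera
o=get_obs();print(cov(o))
E
```

```text
t 8.58 tip [ 6.  -0.1 64.9] far [ 1.309e+02 -1.000e-01  9.290e+01] rpy [-0.001 -0.22   0.   ] F(carrier) [-1.96 -0.11 -1.02] w 0.0237
```

>>> servo_tool([
  [[0, 0, 0, 0.0002, 0, 0.001, 1], [0, 0, 0, 0.0002, 0, 0.001, 1], [0, 0, 0, 0.0002, 0, 0.001, 1]],
])

```text
time_s: 8.83
ee_pos: [0.5849, 0.1463, 0.0999]
eef_rot: [-3.141, 0.22, 2.895]
force: [-0.1, -0.2, -0.6]
grip_width: 0.0236
```

```bash
python3 - <<'E'
from h import *
from station import get_obs,camera
o=get_obs();print(cov(o),o['moment'])
E
```

```text
t 8.83 tip [ 6.  -0.1 64.4] far [ 1.309e+02 -1.000e-01  9.230e+01] rpy [-0.001 -0.22   0.   ] F(carrier) [ 0.   -0.23 -0.61] w 0.0236 [0.08822425 0.01379795 0.01309456]
```

>>> servo_tool([
  [[0, 0, 0, 0.0002, 0, 0.001, 1], [0, 0, 0, 0.0002, 0, 0.001, 1], [0, 0, 0, 0.0002, 0, 0.001, 1]],
])

```text
time_s: 9.08
ee_pos: [0.585, 0.1463, 0.0996]
eef_rot: [-3.141, 0.22, 2.895]
force: [-0.3, -0.2, 1.0]
grip_width: 0.0235
```

```bash
python3 - <<'E'
from h import *
from station import get_obs,camera
o=get_obs();print(cov(o),o['moment'])
E
```

```text
t 9.08 tip [ 6.1 -0.  64.1] far [131.  -0.  92.] rpy [-0.   -0.22  0.  ] F(carrier) [-0.23 -0.25  0.95] w 0.0235 [0.11916921 0.07689122 0.02562601]
```

>>> servo_tool([
  [[0, 0, 0, -0.0006, 0, -0.0027, 1], [0, 0, 0, -0.0006, 0, -0.0027, 1], [0, 0, 0, 0.004, 0, -0.0037, 1], [0, 0, 0, 0.008, 0, -0.0046, 1], [0, 0, 0, 0.012, 0, -0.0055, 1], [0, 0, 0, 0.016, 0, -0.0064, 1], [0, 0, 0, 0.02, 0, -0.0073, 1], [0, 0, 0, 0.025, 0, -0.0084, 1], [0, 0, 0, 0.025, 0, -0.0084, 1], [0, 0, 0, 0.025, 0, -0.0084, 1]],
])

```text
time_s: 9.92
ee_pos: [0.5723, 0.1496, 0.1011]
eef_rot: [-3.141, 0.22, 2.895]
force: [0.5, 0.5, -1.0]
grip_width: 0.0238
```

```bash
python3 - <<'E'
from h import *
from station import get_obs,camera
o=get_obs();print(cov(o),o['moment'])
E
```

```text
t 9.92 tip [-7.1 -0.  65.5] far [117.8   0.   93.5] rpy [-0.   -0.22  0.  ] F(carrier) [ 0.34  0.58 -0.98] w 0.0238 [ 0.05010846 -0.01975078  0.00889942]
```

>>> servo_tool([
  [[0, 0, 0, 0.001, 0, -0.0002, 1], [0, 0, 0, 0.002, 0, -0.0004, 1], [0, 0, 0, 0.003, 0, -0.0006, 1], [0, 0, 0, 0.004, 0, -0.0009, 1], [0, 0, 0, 0.004, 0, -0.0009, 1], [0, 0, 0, 0.004, 0, -0.0009, 1]],
])

```text
time_s: 10.42
ee_pos: [0.5703, 0.1501, 0.1011]
eef_rot: [-3.141, 0.22, 2.895]
force: [0.2, 0.2, -2.1]
grip_width: 0.0238
```

```bash
python3 - <<'E'
from h import *
from station import get_obs,camera
o=get_obs();print(cov(o),o['moment'])
E
```

```text
t 10.42 tip [-9.2 -0.  65.5] far [1.157e+02 1.000e-01 9.350e+01] rpy [-0.   -0.22  0.  ] F(carrier) [ 0.12  0.22 -2.1 ] w 0.0238 [ 0.08275048  0.00062264 -0.02096078]
```

>>> servo_tool([
  [[0, 0, 0, 0.001, 0, -0.0002, 1], [0, 0, 0, 0.001, 0, -0.0002, 1], [0, 0, 0, 0.001, 0, -0.0002, 1]],
])

```text
time_s: 10.67
ee_pos: [0.5698, 0.1502, 0.1011]
eef_rot: [-3.141, 0.22, 2.895]
force: [0.4, -1.0, -2.1]
grip_width: 0.0234
```

```bash
python3 - <<'E'
from h import *
from station import get_obs,camera
o=get_obs();print(cov(o),o['moment'])
E
```

```text
t 10.67 tip [-9.7 -0.  65.5] far [1.152e+02 1.000e-01 9.350e+01] rpy [-0.   -0.22  0.  ] F(carrier) [ 0.64 -0.82 -2.09] w 0.0234 [ 0.077942   -0.02801418 -0.06176649]
```

>>> servo_tool([
  [[0, 0, 0, 0.001, 0, -0.0002, 1], [0, 0, 0, 0.001, 0, -0.0002, 1], [0, 0, 0, 0.001, 0, -0.0002, 1]],
])

```text
time_s: 10.92
ee_pos: [0.5693, 0.1504, 0.1011]
eef_rot: [-3.141, 0.221, 2.895]
force: [0.8, 0.3, -1.3]
grip_width: 0.0237
```

```bash
python3 - <<'E'
from h import *
from station import get_obs,camera
o=get_obs();print(cov(o),o['moment'])
E
```

```text
t 10.92 tip [-10.1  -0.   65.5] far [114.8   0.   93.5] rpy [-0.    -0.221  0.   ] F(carrier) [ 0.69  0.46 -1.32] w 0.0237 [ 0.01786494 -0.0935199  -0.00789513]
```

>>> servo_tool([
  [[0, 0, 0, 0.001, 0, -0.0002, 1], [0, 0, 0, 0.001, 0, -0.0002, 1], [0, 0, 0, 0.001, 0, -0.0002, 1]],
])

```text
time_s: 11.17
ee_pos: [0.569, 0.1505, 0.1012]
eef_rot: [-3.141, 0.221, 2.895]
force: [3.0, -1.1, -1.4]
grip_width: 0.0235
```

```bash
python3 - <<'E'
from h import *
from station import get_obs,camera
o=get_obs();print(cov(o),o['moment'])
E
```

```text
t 11.17 tip [-10.5   0.   65.6] far [1.144e+02 1.000e-01 9.360e+01] rpy [-0.    -0.221  0.001] F(carrier) [ 3.17 -0.3  -1.38] w 0.0235 [-0.08167081 -0.49844653  0.01024259]
```

```bash
python3 - <<'E'
from h import *
from station import get_obs,camera
o=get_obs()
for th in (.22,.19,.16,.13):
  P,R=pose(-.0096,.0685-.018*np.sin(th),th); print(th,rel(o,P,R))
E
```

```text
0.22 [-0.      0.0006  0.0003 -0.0013 -0.0001  0.0025]
0.19 [-0.0001  0.0197  0.0003 -0.0023 -0.0001  0.0071]
0.16 [-0.0001  0.0388  0.0003 -0.0033 -0.0001  0.0117]
0.13 [-0.0001  0.0579  0.0003 -0.004  -0.0001  0.0163]
```

>>> servo_tool([
  [[0, 0, 0, -0.0018, 0, 0.0004, 1], [0, 0, 0, -0.0018, 0, 0.001, 1], [0, 0.01, 0, -0.002, 0, 0.004, 1], [0, 0.02, 0, -0.0024, 0, 0.007, 1], [0, 0.03, 0, -0.0029, 0, 0.0095, 1], [0, 0.039, 0, -0.0033, 0, 0.0117, 1], [0, 0.049, 0, -0.0037, 0, 0.014, 1], [0, 0.058, 0, -0.004, 0, 0.0163, 1], [0, 0.058, 0, -0.004, 0, 0.0163, 1], [0, 0.058, 0, -0.004, 0, 0.0163, 1]],
])

```text
time_s: 12.0
ee_pos: [0.5727, 0.1494, 0.0935]
eef_rot: [-3.141, 0.13, 2.895]
force: [0.4, -0.4, -2.2]
grip_width: 0.0237
```

```bash
python3 - <<'E'
from h import *
from station import get_obs,camera
o=get_obs();print(cov(o),o['moment'])
c=camera('side');cv2.imwrite('pics/side7.png',cv2.resize(c['color'][210:330,230:400,::-1],None,fx=4,fy=4,interpolation=2))
for th in (.11,.09,.07):
  P,R=pose(-.0098,.0685-.018*np.sin(th),th); print(th,rel(o,P,R))
E
```

```text
t 12.00 tip [-9.5 -0.1 66. ] far [117.4  -0.   82.5] rpy [-0.   -0.13  0.  ] F(carrier) [ 0.5  -0.31 -2.24] w 0.0237 [ 0.02907266 -0.11770898 -0.01129734]
0.11 [-0.0002  0.0125  0.0002 -0.0002  0.0001  0.0025]
0.09 [-0.0002  0.0252  0.0002 -0.0008  0.0001  0.0056]
0.07 [-0.0002  0.038   0.0002 -0.0013  0.0001  0.0086]
```

View pics/side7.png

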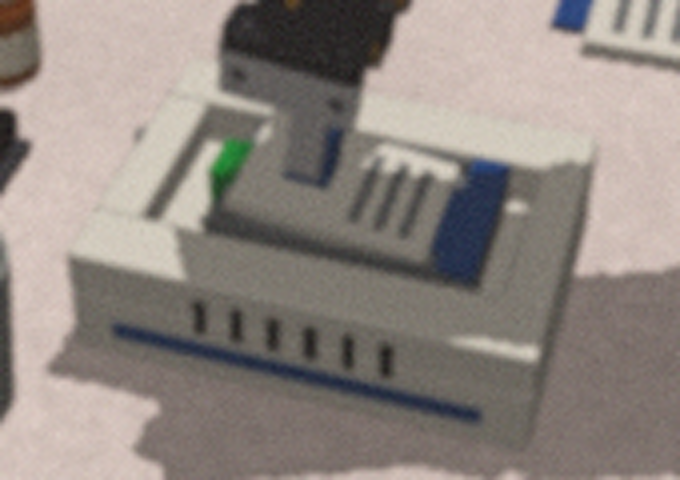

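Lip is under the ledge, far edge at the catch. Swing down in steps.

>>> servo_tool([
  [[0, 0.006, 0, 0, 0, 0.0012, 1], [0, 0.0125, 0, -0.0002, 0, 0.0025, 1], [0, 0.019, 0, -0.0005, 0, 0.004, 1], [0, 0.025, 0, -0.0008, 0, 0.0056, 1], [0, 0.025, 0, -0.0008, 0, 0.0056, 1]],
])

```text
time_s: 12.47
ee_pos: [0.5734, 0.1493, 0.0907]
eef_rot: [-3.141, 0.09, 2.895]
force: [-1.2, 0.4, -0.1]
grip_width: 0.0241
```

```bash
python3 - <<'E'
from h import *
from station import get_obs,camera
o=get_obs();print(cov(o),o['moment'])
for th in (.07,.05,.03):
  P,R=pose(-.0100,.0685-.018*np.sin(th),th); print(th,rel(o,P,R))
E
```

```text
t 12.47 tip [-9.8 -0.1 66.8] far [117.7  -0.   78.3] rpy [-0.   -0.09  0.  ] F(carrier) [-1.25  0.05 -0.06] w 0.0241 [ 0.17481272  0.12079468 -0.00915427]
0.07 [-0.0002  0.0124  0.0002 -0.0002  0.      0.0027]
0.05 [-0.0002  0.0252  0.0002 -0.0008  0.      0.0058]
0.03 [-0.0002  0.0379  0.0002 -0.0013  0.      0.0088]
```

>>> servo_tool([
  [[0, 0.006, 0, 0, 0, 0.0013, 1], [0, 0.0125, 0, -0.0002, 0, 0.0027, 1], [0, 0.019, 0, -0.0005, 0, 0.0042, 1], [0, 0.025, 0, -0.0008, 0, 0.0058, 1], [0, 0.025, 0, -0.0008, 0, 0.0058, 1]],
])

```text
time_s: 12.88
ee_pos: [0.5742, 0.149, 0.0876]
eef_rot: [-3.141, 0.049, 2.895]
force: [-0.5, 1.5, -1.7]
grip_width: 0.0237
```

```bash
python3 - <<'E'
from h import *
from station import get_obs,camera
o=get_obs();print(cov(o),o['moment'])
for th in (.03,.01,0,-.01):
  P,R=pose(-.0098,.0683-.018*np.sin(th),th); print(th,rel(o,P,R))
E
```

```text
t 12.88 tip [-9.9 -0.1 67.4] far [ 1.179e+02 -1.000e-01  7.370e+01] rpy [-0.    -0.049  0.   ] F(carrier) [-0.83  1.34 -1.74] w 0.0237 [0.16816485 0.09786872 0.00701472]
0.03 [-0.0002  0.0122  0.     -0.0008  0.0002  0.0029]
0.01 [-0.0002  0.0249  0.     -0.0013  0.0002  0.0059]
0 [-0.0002  0.0313  0.     -0.0016  0.0002  0.0074]
-0.01 [-0.0002  0.0377  0.     -0.0018  0.0002  0.0089]
```

>>> servo_tool([
  [[0, 0.006, 0, -0.0004, 0, 0.0014, 1], [0, 0.012, 0, -0.0008, 0, 0.0029, 1], [0, 0.018, 0, -0.001, 0, 0.0044, 1], [0, 0.025, 0, -0.0013, 0, 0.0059, 1], [0, 0.025, 0, -0.0013, 0, 0.0059, 1], [0, 0.025, 0, -0.0013, 0, 0.0059, 1]],
])

```text
time_s: 13.38
ee_pos: [0.5751, 0.1487, 0.0846]
eef_rot: [-3.141, 0.01, 2.894]
force: [-0.7, 0.7, -1.6]
grip_width: 0.0237
```

```bash
python3 - <<'E'
from h import *
from station import get_obs,camera
o=get_obs();print(cov(o),o['moment'])
for th in (0,-.005,-.01):
  P,R=pose(-.0098,.0683-.018*np.sin(th),th); print(th,rel(o,P,R))
for n in('side','scene'):
  c=camera(n)
  a=c['color'][210:330,230:400] if n=='side' else c['color'][110:260,340:500]
  cv2.imwrite('pics/%s8.png'%n,cv2.resize(a[:,:,::-1],None,fx=4,fy=4,interpolation=2))
E
```

```text
t 13.38 tip [-9.6 -0.2 68. ] far [118.4  -0.2  69.3] rpy [-0.   -0.01 -0.  ] F(carrier) [-0.87  0.47 -1.64] w 0.0237 [ 0.05441663 -0.15216148 -0.04837481]
0 [-0.0002  0.0064 -0.0001  0.0001  0.0004  0.0013]
-0.005 [-0.0002  0.0095 -0.0001 -0.      0.0004  0.0021]
-0.01 [-0.0002  0.0127 -0.0001 -0.0002  0.0004  0.0028]
```

View pics/side8.png

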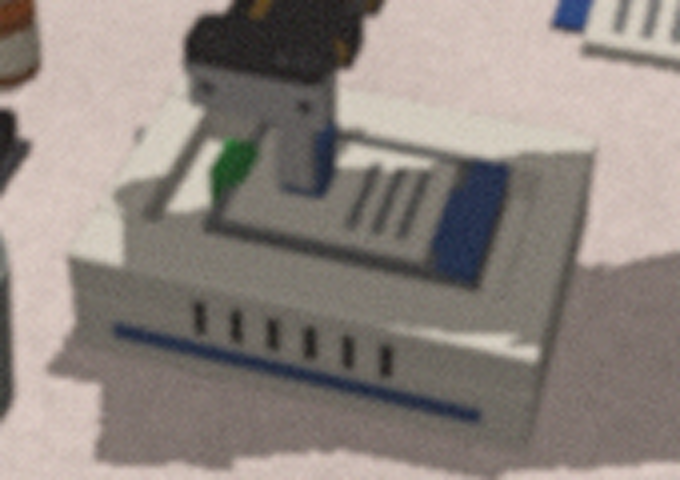

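View pics/scene8.png

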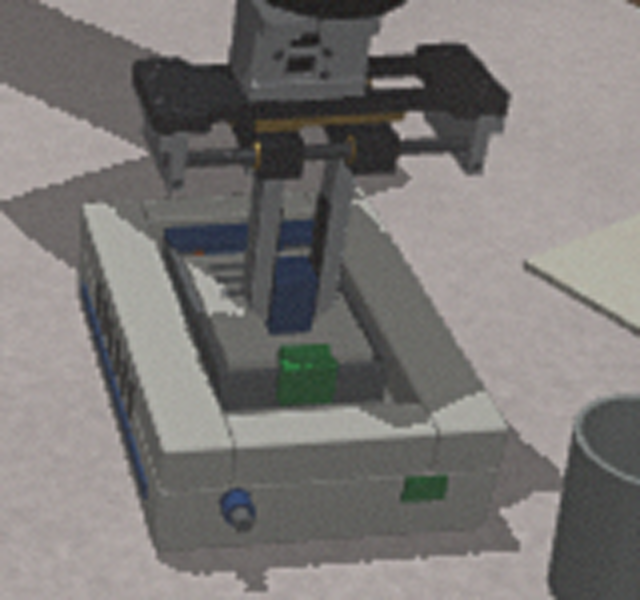

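>>> servo_tool([
  [[0, 0.003, 0, 0, 0, 0.0007, 1], [0, 0.0065, 0, 0, 0, 0.0014, 1], [0, 0.009, 0, 0, 0, 0.0022, 1], [0, 0.009, 0, 0, 0, 0.0026, 1], [0, 0.009, 0, 0, 0, 0.0026, 1]],
])

```text
time_s: 13.9
ee_pos: [0.5751, 0.1488, 0.084]
eef_rot: [-3.141, -0.004, 2.895]
force: [-4.1, -0.4, 5.4]
grip_width: 0.0236
```

```bash
python3 - <<'E'
from h import *
from station import get_obs,camera
o=get_obs();print(cov(o),o['moment'])
E
```

```text
t 13.90 tip [-9.9 -0.1 68.8] far [ 1.181e+02 -1.000e-01  6.830e+01] rpy [-0.     0.004  0.   ] F(carrier) [-3.86 -1.4   5.45] w 0.0236 [-0.05519623  0.49183964  0.02510798]
```

>>> servo_tool([
  [[0, 0, 0, 0, 0, -0.001, 1], [0, 0, 0, 0, 0, -0.001, 0.6], [0, 0, 0, 0, 0, -0.001, 0.5], [0, 0, 0, 0, 0, -0.001, 0.5], [0, 0, 0, 0, 0, -0.001, 0.5], [0, 0, 0, 0, 0, -0.001, 0.5]],
])

```text
time_s: 14.4
ee_pos: [0.5751, 0.1488, 0.0845]
eef_rot: [-3.141, -0.004, 2.895]
force: [-0.3, 0.2, 0.9]
grip_width: 0.0468
```

```bash
python3 - <<'E'
from h import *
from station import get_obs,camera
o=get_obs();print(cov(o),o['moment'])
E
```

```text
t 14.40 tip [-9.9 -0.1 69.2] far [ 1.181e+02 -1.000e-01  6.870e+01] rpy [-0.     0.004  0.   ] F(carrier) [-0.3   0.15  0.92] w 0.0468 [ 0.04653204 -0.16103394 -0.05989522]
```

Rise straight up, then back for a view.

>>> servo_tool([
  [[0, 0, 0, 0, 0, -0.04, 0.5], [0, 0, 0, 0, 0, -0.1, 0.5], [0, 0, 0, 0, 0, -0.18, 0.5], [0, 0, 0, 0.04, 0, -0.26, 0.5], [0, 0, 0, 0.1, 0, -0.3, 0.5], [0, 0, 0, 0.1, 0, -0.3, 0.5], [0, 0, 0, 0.1, 0, -0.3, 0.5], [0, 0, 0, 0.1, 0, -0.3, 0.5]],
])

```text
time_s: 15.07
ee_pos: [0.5272, 0.1608, 0.234]
eef_rot: [-3.141, -0.005, 2.895]
force: [-0.1, -0.6, -0.7]
grip_width: 0.0468
```

```bash
python3 - <<'E'
from h import *
from station import get_obs,camera
o=get_obs();print(o['time_s'],o['ee_pos'],o['force'])
for n in('side','scene','wrist'):
  c=camera(n);pickle.dump((c,o),open(n+'9.pkl','wb'))
  a={'side':c['color'][210:330,230:400],'scene':c['color'][140:260,340:500],'wrist':c['color'][60:300,200:450]}[n]
  k=2.4 if n=='wrist' else 4
  cv2.imwrite('pics/%s9.png'%n,cv2.resize(a[:,:,::-1],None,fx=k,fy=k,interpolation=2))
cv2.imwrite('pics/full9.png',load('scene9.pkl')[0]['color'][:,:,::-1])
E
```

```text
15.0667 [0.52723095 0.16078394 0.23401051] [-0.14738469 -0.60591878 -0.67325441]
```

View pics/side9.png

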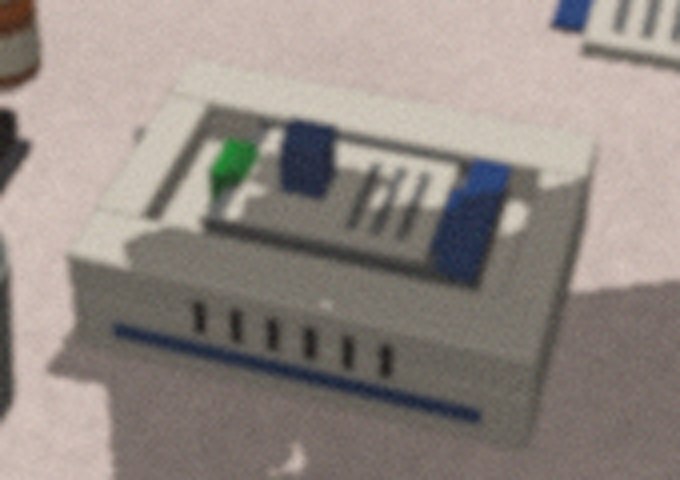

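View pics/scene9.png

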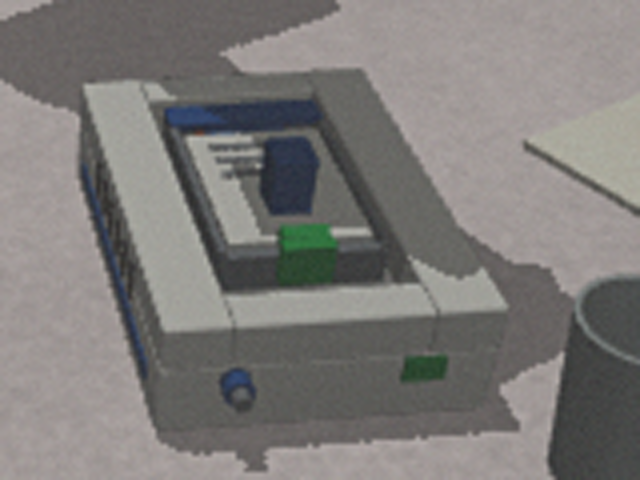

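View pics/wrist9.png

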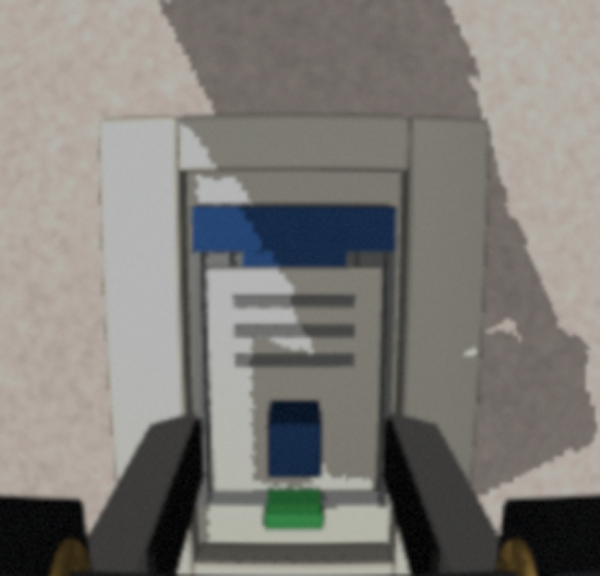

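View pics/full9.png

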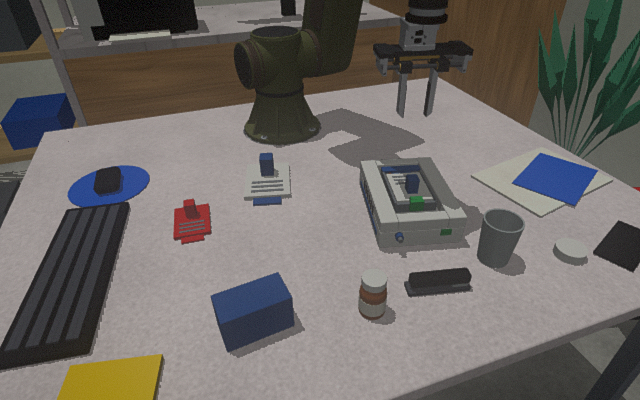

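```bash
python3 - <<'E'
from h import *
Rz=Ro.from_euler('z',YAW)
off={'side':([230,210],4),'scene':([340,140],4),'wrist':([200,60],2.4)}
for th in (0,.03):
 for n in off:
  c,o=load(n+'9.pkl'); R=Rz*Ro.from_euler('y',-th)
  org=np.array([LX,LY,.068])+Rz.apply([-.0099+.073,0,0])
  org=org+Rz.apply([-.055,0,0])+R.apply([.055,0,0])
  pts=np.array([[-55,-40,8],[-55,40,8],[55,40,8],[55,-40,8],[7,-12,44],[7,12,44],[33,12,44],[33,-12,44]])/1e3
  uv=(proj(c,org+R.apply(pts),n=='wrist')-off[n][0])*off[n][1]
  print(th,n,uv.round(0).tolist())
  if th==0:
    im=cv2.imread('pics/%s9.png'%n)
    for p in uv: cv2.circle(im,tuple(int(v) for v in p),3,(0,0,255),1)
    cv2.imwrite('pics/%s9m.png'%n,im)
a=cv2.imread('pics/wrist9m.png');b=cv2.imread('pics/scene9m.png')
E
```

```text
0 side [[453.0, 164.0], [416.0, 260.0], [217.0, 216.0], [266.0, 126.0], [332.0, 123.0], [319.0, 150.0], [272.0, 140.0], [286.0, 113.0]]
0 scene [[180.0, 135.0], [313.0, 127.0], [371.0, 234.0], [225.0, 243.0], [260.0, 136.0], [303.0, 134.0], [317.0, 159.0], [273.0, 162.0]]
0 wrist [[207.0, 267.0], [382.0, 267.0], [375.0, 490.0], [213.0, 490.0], [266.0, 423.0], [322.0, 423.0], [322.0, 478.0], [267.0, 478.0]]
0.03 side [[453.0, 164.0], [417.0, 260.0], [217.0, 212.0], [266.0, 122.0], [335.0, 120.0], [321.0, 148.0], [274.0, 137.0], [289.0, 110.0]]
0.03 scene [[180.0, 135.0], [313.0, 127.0], [371.0, 229.0], [225.0, 238.0], [260.0, 132.0], [303.0, 129.0], [317.0, 154.0], [273.0, 156.0]]
0.03 wrist [[207.0, 267.0], [382.0, 267.0], [376.0, 492.0], [213.0, 492.0], [266.0, 421.0], [323.0, 421.0], [322.0, 478.0], [267.0, 478.0]]
```

View pics/wrist9m.png

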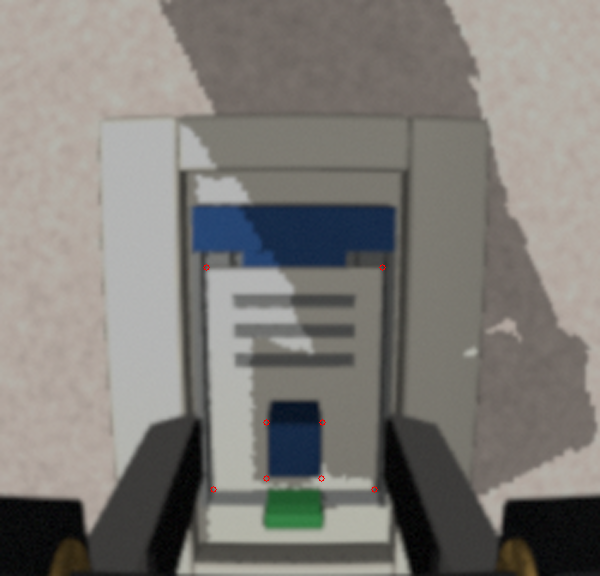

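View pics/side9m.png

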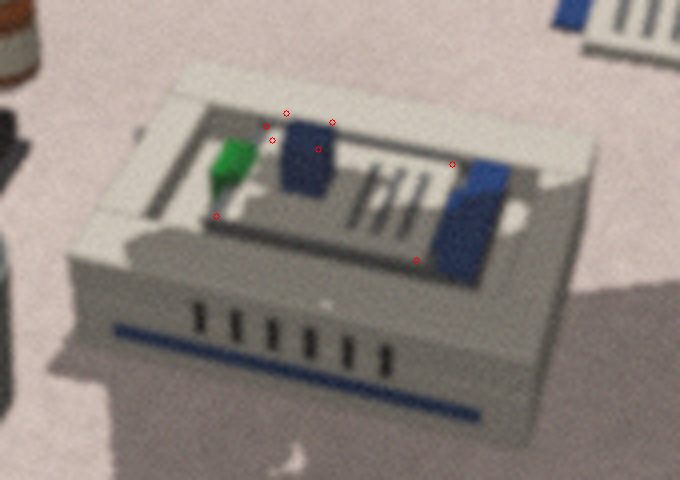

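View pics/scene9m.png

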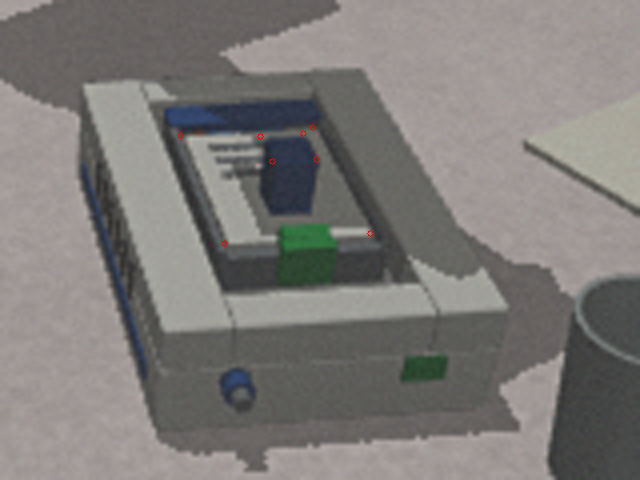

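```bash
python3 -c "
from station import hand_in; print(hand_in())"
```

```text
the job is handed in; nothing more can be done
None
```

I put the smaller white cover back on the compressor and handed the job in at about 15 s of the 51 s allowed. No verdict was reported.

**How it went:**
- I gripped the cover by its block and tilted it 0.22 rad, then felt the rails with about 2.7 N.
- I slid the lip under the blue ledge until it met the seal, which read about 3 N. That is about half a millimetre of squeeze, and I backed off again.
- I swung the far end down past the catch and pressed it home with about 7 N, then let go and moved clear.

**Last checks:**
- **Seating:** before I let go, the arm pose put the lip and far edge at about 68.8 and 68.3 mm, with a tilt of about 0.004 rad. The rails are at 68 mm.
- **Views afterwards:** the fully seated, level outline matches the wrist and scene pictures. The side view disagrees by a steady 1 to 3 pixels, even on the grip block, which I put down to that camera's calibration.
- **Catch:** it shows at the same pixels in the scene view as at the start, so it has sprung back. I judged that it had snapped over the cover from this and from the force dropping; I did not measure it directly.
- **Other objects:** the carton, pill jar, pen cup and stapler look unmoved in the last scene picture. I compared them by eye only.

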